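# Set the pasta roller for the next pass and start it

## Task

The next sheet of pasta goes through at the red setting: with a fingertip, flick the lobed thickness dial on the side of the pasta roller on, click by click, until its red lobe rests at the very top beside the white pointer. Then push the switch paddle on top of the white motor housing fully over to the green mark to start the rollers. Only push the dial and the switch, gently; take hold of nothing, and leave the food, jar, tin, bowl and fork where they are.

Things in the scene. Friction and masses are not known exactly. Their poses are not given: they have to be found in the camera images.
- pasta_roller: Electric pasta roller of steel and aluminium, fixed to the worktop. Origin: centre of its underside, on the worktop. x points from its front (outlet ramp, robot side) to its back, y to its left, z up; yaw up to 0.35 rad either way. Arched side cheeks at y -98 and +98 mm, 118 mm high; dial outside the -y cheek; white motor housing at y 98 to 168 mm, x -56 to 56 mm, flat top at z 105 mm.
- dial_center (a point): Centre of the thickness dial, on its axis, which is the machine's y (x 0, y -115, z 95 mm of the machine). Black wheel 18 mm wide, hub radius 27 mm, with six straight lobes 60 degrees apart, each 7 mm thick, ending at radius 40 mm: a lobe at the top ends at z 135 mm. One lobe is red; all have white dots on the outer face. Free above, in front, behind and outside.
- pointer (a point): Tip of the small white pointer on top of the -y cheek, beside the top of the dial, fixed to the machine at x 0, y -96, z 122 mm.
- thickness_dial (a joint): Dial angle, rad; grows as the dial's top moves away from the robot, along the machine's +x (thinner). Clicks 60 degrees apart, always one lobe at the top: settings 0 to 5 read 0 to 5.236 (stops just beyond). Red lobe on top: setting 4, 4.189. Starts at 0, 1 or 2. About 2 N at a lobe's end starts it; past half a click it snaps on by itself. It turns back if pushed the other way.
- red_lobe (a point): Middle of the outer end of the dial's red lobe, 40 mm from the dial axis. How to push: a fingertip up to 26 mm long in x, its lower end 29 to 31 mm above the dial axis, moved along +x against the top lobe, turns the dial one click; the lobe then dives under the tip at about 45 degrees and the next lobe comes to the top behind it.
- motor_switch (a joint): Angle of the switch paddle, rad: 0 = off, leaning 24 degrees to the front (white mark); 0.84 = on, against its stop, leaning 24 degrees to the back, the machine's +x (green mark). Hinge along the machine's y at x 0, y 133, z 101 mm. Takes about 2 N at its end and stays where it is left.
- switch_tip (a point): Outer end of the switch paddle, 30 mm from its hinge. Black paddle 24 mm wide (y), 7 mm thick; its end is at z 128 mm when off, 23 mm above the flat top of the motor housing.
- lemon: Yellow lemon, 71 x 53 x 51 mm, loose on the worktop; leave it. Origin at its underside.
- garlic: Garlic bulb, 56 mm, loose; leave it. Origin at its underside.
- fork: Fork with blue handle, 205 x 28 x 17 mm, lying flat, loose; leave it. Origin at its underside.
- bean_tin: Tin with a red label, 75 mm across, 58 mm high, loose; leave it. Origin at its underside.
- pepper_jar: Spice jar with black lid, 41 mm across, 105 mm high, loose; leave it. Origin at its underside.
- pattern_bowl: Dark red patterned bowl, 149 mm across, 108 mm high, loose; leave it. Origin at its underside.

How it is judged (in metres and radians):
On the way, in this order (a step that is already met when the one before it is completed fails the run):
1. the dial rests in its click with the red lobe at the top, the motor still off (value of joint thickness_dial between 4.04879 and 4.32879 rad and value of joint motor_switch below 0.3 rad), for 0.3 s.
2. the switch paddle is fully over to the green mark (value of joint motor_switch above 0.7 rad), for 0.1 s.
At the end, for the whole second after the job is handed in: The dial rests at setting 4 (red lobe at the top, within 0.14 rad), still, and the switch paddle is over to the green side (more than 0.7 of 0.84 rad). The dial was set first, while the motor was off (value of joint thickness_dial between 4.04879 and 4.32879 rad and value of joint motor_switch above 0.7 rad and not (velocity of joint thickness_dial above 0.1 rad/s) and not (velocity of joint thickness_dial below -0.1 rad/s)); the robot touches nothing.
It fails at once if the lemon, garlic, fork, tin, jar or bowl is lifted or moved by more than 25 mm (distance of any of lemon, garlic, fork, bean_tin, pepper_jar, pattern_bowl from where it was at the start of the episode above 0.025 m).
It fails at once if the fingers strike or press the machine with more than 80 N (contact force between the fingers and pasta_roller above 80 N).
It also fails if it takes over 48 s, if anything falls off the work surface, if the arm or the gripper's body presses on something with over 40 N, if the wrist force passes 120 N, or if a joint passes its speed limit or range.

## Robot

A 6-joint arm with a two-finger parallel gripper is mounted at the origin on a cart in front of the work surface, level with it; the furniture and walls round the work are solid. World frame = base frame: x ahead of the robot, y to its left, z up, the work surface at z = 0. Lengths are in m, angles in degrees, forces in N, time in s.
With the tool pointing down it reaches from about 0.35 to 0.875 m from the base axis. Payload 4.2 kg.
Tool frame: the origin (TCP) lies at the very end of the fingers, on their centre line; the grasp point (between the pads) lies 19 mm behind it; z points along the fingers, y is the line along which they close (so a half turn about z gives the same grasp; the last joint's range is limited). The gripper opens to 87 mm and grips with 3 to 60 N. Pads are 19 mm wide; open, the fingers measure 117 mm over their backs; the gripper's body (75 mm by 190 mm) begins 51 mm behind the grasp point.
Start: joints at [79.045, 22.042, 0.453, 0, -68.411, -14.817], TCP at [0.272, 0.563, 0.223] pointing down, gripper open.
Joint ranges: [-179.83, 179.83], [-69.29, 118.12], [-61.27, 80.66], [-181.25, 117.63], [-171.15, -9.14], [-177.46, 177.46]. Speed limits (degrees/s): [159.86, 159.86, 180, 180, 180, 180].

## Interface

Orientations are given as a 3x3 rotation matrix whose columns are the frame's x, y, z axes.
In Python, from station import monitor, cams, ticket gives the robot as it stands.
- The arm moves only by the tool drive_tool, never from a script. Its argument "moves" is a list of rows, each an object with "delta_pos": the shift along the tool's x, y, z in mm, a list of three; "turn": the turn about the tool's z in rad; "claw": the opening, from 0 (shut) to 1 (fully open). A call has 1 to 12 rows; each row shifts and turns the commanded pose from where the row before left it, along the tool's axes as they then stand; what a row does not reach is not made up. A row lasts 1/8 s, in which the tool goes at most 62.5 mm and 10.7 degrees, less where a joint would pass 70% of its speed; a pose out of reach is approached as far as the arm can. A call is refused whole if a number of a shift passes 62.5 or a number of a turn 0.188, either way. A call with a gripper value outside its range is refused whole. The fingers move at their own pace and stop on an object; the grip force is fixed at half the most. Time passes only in rows, so rows that do not move let the fingers close. It gives the time, the measured TCP pose, the force, the opening and the grip force at its end, in the units of the state.
- monitor.sense(): the state, without advancing time (a new reading comes with each control period).
- cams.capture(name): name is "scene" or "top" or "wrist"; returns a dict with "color" (400x640x3 uint8, red, green, blue), "range_z" (400x640 float32, m along the optical axis (not along the pixel's ray), 0 where there is no reading), "vertical_fov" (degrees; the focal length in pixels is half the picture's height over the tangent of half this angle, whatever the lens; pixels are square), "cx", "cy" (the principal point, pixels), "dist" ([k1, k2, p1, p2, k3] as OpenCV has them; the pictures are not rectified), "extrinsics" (4x4, takes a point from camera to world coordinates). Camera axes: x right, y down, z forward; pixel columns grow to the right and rows downward; lengths in m; the calibration is good to about 2 mm. A picture is of the moment at which its call begins.
- ticket.finish_job(): hands the job in; it is judged then, once.
The state is a dict: "time_s": time; "joints": joint angles; "joint_velocities": joint speeds; "effort": joint torques, N m; "tcp_pos": TCP position; "ee_rot": TCP orientation; "wrist_force": force on the tool from outside, world axes, zero at the start; "moment": the same for the moment, N m; "gripper_width": opening from 0.0 (shut) to 1.0 (fully open); "gripper_force": force on a finger pad.
Only numpy, scipy, OpenCV 4.12 (cv2) and the standard library are available. Lean on these libraries where they do the work, as an engineer would, in place of code of your own. Each camera call takes 0.05 s, during which the arm holds its last target. There are 200 camera calls.

## Working session

There is one attempt and no reset: what is moved stays moved. The work goes in short steps, Python scripts to look and compute and a tool call to move; the robot and the scene stay as the last step left them, time stands still between calls to the robot, and variables do not carry over. Pictures are saved under pics/ and viewed, at most 10 in all, crops included, and the job is handed in when it is done.

Besides the shell and the picture viewer there is one more tool, called after "Emit:" as name([rows], argument=value, ...), one row to a line, values as JSON. drive_tool: Moves the arm, as the interface text tells. Its arguments: {"type":"object","properties":{"moves":{"type":"array","items":{"type":"object","properties":{"delta_pos":{"type":"array","items":{"type":"number"}},"turn":{"type":"number"},"claw":{"type":"number"}}}}},"required":["moves"]}

```bash
mkdir -p pics; cat > h.py <<'E'
import numpy as np, cv2
from station import monitor, cams, ticket
def cap(n):
    c=cams.capture(n); h,w=c["range_z"].shape
    f=h/2/np.tan(np.radians(c["vertical_fov"])/2)
    K=np.array([[f,0,c["cx"]],[0,f,c["cy"]],[0,0,1.]]); d=np.array(c["dist"],float)
    u,v=np.meshgrid(np.arange(w),np.arange(h))
    n_=cv2.undistortPoints(np.stack([u,v],-1).reshape(-1,1,2).astype(float),K,d).reshape(h,w,2)
    z=c["range_z"]; P=np.dstack([n_*z[...,None],z]); E=np.array(c["extrinsics"])
    W=P@E[:3,:3].T+E[:3,3]; W[z==0]=np.nan
    c.update(K=K,d=d,W=W,E=E); return c
def proj(c,p):
    R=c["E"][:3,:3].T; t=-R@c["E"][:3,3]
    return cv2.projectPoints(np.array(p,float).reshape(-1,1,3),cv2.Rodrigues(R)[0],t,c["K"],c["d"])[0].reshape(-1,2)
E
python3 - <<'E'
from h import *
s=monitor.sense(); print(s["time_s"],s["tcp_pos"],s["ee_rot"])
for n in("scene","top"):
    c=cap(n); cv2.imwrite(f"pics/{n}0.png",c["color"][...,::-1]); np.save(f"{n}W.npy",c["W"]); print(c["E"][:3,3])
E
```

```text
0.0 [0.271495   0.56229515 0.22145286] [[ 9.00454311e-01 -4.34949832e-01 -8.23544031e-04]
 [-4.34950588e-01 -9.00452031e-01 -2.03119348e-03]
 [ 1.41905365e-04  2.18719788e-03 -9.99997598e-01]]
[-0.00118289 -0.27006466  0.55679139]
[0.45681497 0.20168244 1.01785072]
```

View pics/scene0.png

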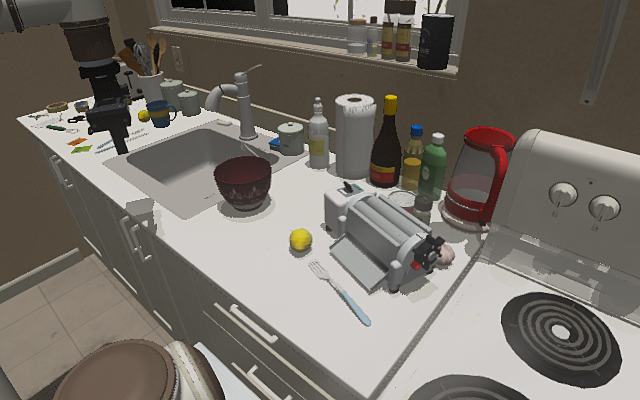

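View pics/top0.png

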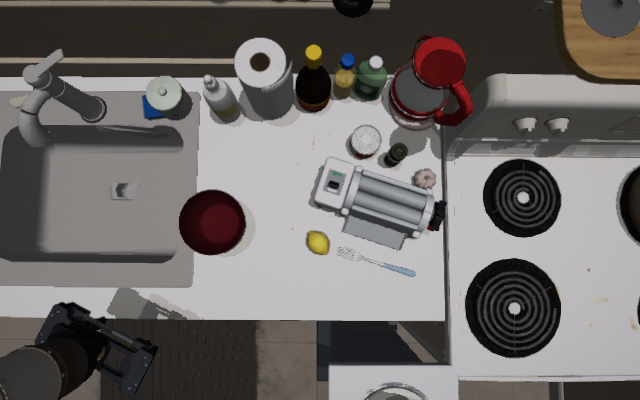

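The machine sits at top image (380,200), housing around (335,183), dial around (438,215), yaw negative. The red lobe appears front and low at scene (417,265). Next I fit the pose.

```bash
cat > fit.py <<'E'
from h import *
from scipy.optimize import minimize
from scipy.spatial import cKDTree
c=cap("top"); s=cap("scene")
W=c["W"]
# housing top: z~105 plane
roi=np.zeros(W.shape[:2],bool); roi[150:255,310:450]=1
m=roi&(abs(W[...,2]-.105)<.004)
m=m.astype(np.uint8); n,l,st,ce=cv2.connectedComponentsWithStats(m)
i=1+np.argmax(st[1:,4]*(ce[1:,0]<360)); 
p=W[l==i]; print(st[i],p.mean(0))
r=cv2.minAreaRect((p[:,:2]*1000).astype(np.float32)); print("rect",r)
E
python3 - <<'E'
exec(open('fit.py').read())
ct=np.array(r[0])/1000
a=np.radians(r[2]); cand=[a+k*np.pi/2 for k in range(-4,4)]; yaw=min(cand,key=abs)
R=np.array([[np.cos(yaw),-np.sin(yaw)],[np.sin(yaw),np.cos(yaw)]])
# housing rect: centre (0,133)
o=ct-R@[0,.133]; print("yaw",yaw,"origin",o)
def w(p): return np.r_[o+R@np.array(p[:2]),p[2]]
for n,q in dict(dial=(0,-.115,.095),top=(0,-.115,.135),ptr=(0,-.096,.122),hinge=(0,.133,.101)).items(): print(n,w(q),proj(c,w(q)),proj(s,w(q)))
# dial points (high z cluster near dial) in machine frame from both cams
for C in(c,s):
    X=C["W"].reshape(-1,3); col=C["color"].reshape(-1,3).astype(int); M=np.c_[(X[:,:2]-o)@R,X[:,2]]
    k=(M[:,1]<-.104)&(M[:,1]>-.135)&(abs(M[:,0])<.06)&(M[:,2]>.04)&(M[:,2]<.16)
    print(k.sum(),np.nanpercentile(M[k],[2,50,98],axis=0).round(4))
    red=k&(col[:,0]>90)&(col[:,0]>2*col[:,1]); print("red",red.sum(),np.nanmean(M[red],0))
    k=(abs(M[:,1]-.133)<.02)&(abs(M[:,0])<.04)&(M[:,2]>.112)&(M[:,2]<.16)
    print("sw",k.sum(),np.nanpercentile(M[k],[2,50,98],axis=0).round(4))
im=s["color"][...,::-1].copy()[160:310,300:480]; im=cv2.resize(im,None,fx=4,fy=4,interpolation=2)
cv2.imwrite("pics/crop.png",im)
E
```

```text
[354 197   2   2   2] [0.54822467 0.10641834 0.1083686 ]
rect ((548.2246704101562, 106.41835021972656), (3.064638137817383, 0.0), 135.30328369140625)
yaw -0.7801048644148065 origin [0.45467859 0.01187666]
dial [ 0.37379289 -0.06986992  0.095     ] [[431.66070631 275.1349491 ]] [[381.2797629  292.21659418]]
top [ 0.37379289 -0.06986992  0.135     ] [[437.08417653 276.83439745]] [[383.16944641 275.06322945]]
ptr [ 0.38715661 -0.05636396  0.122     ] [[429.04645631 270.09855201]] [[380.00440146 272.45711973]]
hinge [0.54822467 0.10641835 0.101     ] [[354.16468599 197.81911025]] [[356.69856481 205.40017253]]
0 [nan nan nan]
red 0 [nan nan nan]
sw 114 [[-0.0098  0.1143  0.1122]
 [ 0.0073  0.1458  0.115 ]
 [ 0.0362  0.1522  0.1199]]
0 [nan nan nan]
red 0 [nan nan nan]
sw 113 [[-0.006   0.1164  0.1121]
 [ 0.0102  0.1424  0.1151]
 [ 0.0382  0.1519  0.1191]]
  return np.nanmean(a, axis, out=out, keepdims=keepdims)
<stdin>:14: RuntimeWarning: Mean of empty slice
```

View pics/crop.png

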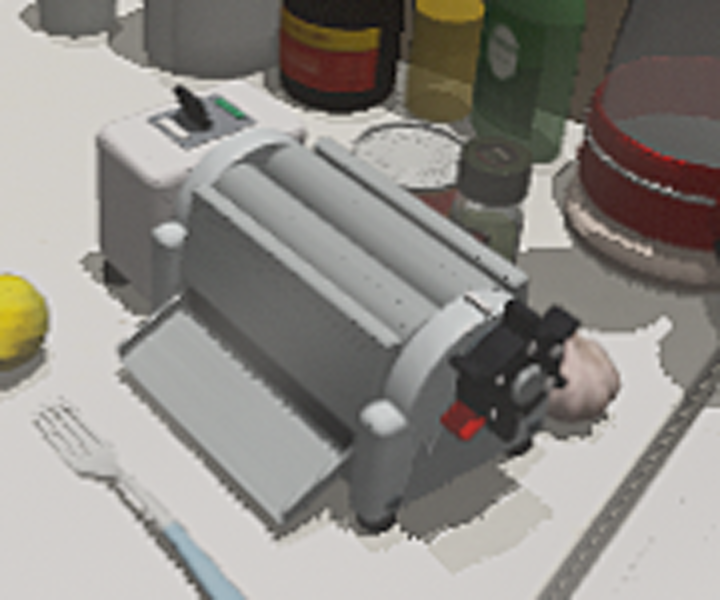

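The crop shows the red lobe front-low (crop (462,420)), so 120° before the top: setting 2, two clicks needed. The housing mask failed, so I check the heights.

```bash
python3 - <<'E'
from h import *
c=cap("top");s=cap("scene")
print((c["W"][155:215:4,310:352:4,2]*1000).round())
print(c["W"][260,330],s["W"][280,270], c["W"][183,325],s["W"][195,335])
for C,n in((c,'t'),(s,'s')):
    X=C["W"]; col=C["color"].astype(int)
    red=(col[...,0]>100)&(col[...,0]>2.5*col[...,1]); 
    sl=np.zeros_like(red)
    if n=='t': sl[210:245,415:450]=1
    else: sl[255:275,405:425]=1
    print(n,(red&sl).sum(),np.nanmedian(X[red&sl],0))
E
```

```text
[[  3.  -0.  -1.   0.  -0.  -2.   1.   1.  -2.   3.   1.]
 [ -1.  -4.  -1.  -4. 101. 104. 101. 102.   0.   0.  -1.]
 [ -1.   1.   3.  -1. 105. 106. 106. 107. 101. 100. 101.]
 [  0.  -1.  -3.  -0. 104. 105. 103. 104. 106. 106. 105.]
 [ -1.  -1.  -1. 100. 104. 105. 105. 109. 105. 105. 105.]
 [  1.   3.   3. 105. 100. 107. 107. 105. 109. 101. 104.]
 [ -3.  -2.  -0. 103. 107. 105. 106. 107. 106. 107.  95.]
 [ -1.  -0. 102. 105. 106. 129. 120. 108. 105. 103. 115.]
 [  2.   1. 105. 107. 108. 107. 106. 108. 106. 102. 118.]
 [  1.   0. 103. 103. 103. 107. 107. 108. 105.  99. 114.]
 [ -1. 101. 106. 102. 103. 106. 107. 105. 100. 112. 111.]
 [ -1. 100. 105. 105. 103. 104. 107. 107. 103. 107. 106.]
 [  0.  23.  81.  98. 101. 101. 103. 106.  98.  99. 102.]
 [  2.   1.   2.   3.  42.  80. 100. 101.  75.  87.  96.]
 [  1.   0.   1.  -2.   3.   1.   0.   2.  75.  75.  82.]]
[0.40147626 0.15700729 0.00085587] [ 0.33292118  0.1701733  -0.00080828] [0.58137054 0.17359026 0.10534456] [0.54659324 0.16631678 0.10507095]
t 1 [ 0.47622963 -0.0793754   0.08135325]
s 19 [ 0.47938785 -0.08120776  0.08194286]
```

```bash
cat > fit.py <<'E'
from h import *
c=cap("top"); s=cap("scene")
def fit():
    W=c["W"]; roi=np.zeros(W.shape[:2],bool); roi[150:225,310:352]=1
    p=W[roi&(W[...,2]>.100)&(W[...,2]<.11)]
    # top lobe of dial from both
    L=[]
    for C in(c,s):
        X=C["W"].reshape(-1,3); col=C["color"].reshape(-1,3).max(1)
        k=(X[:,2]>.119)&(X[:,2]<.139)&(col<90)&(np.hypot(X[:,0]-.50,X[:,1]+.08)<.06); L.append(X[k]); print("lobe",k.sum(),X[k].mean(0).round(4),X[k].min(0).round(4),X[k].max(0).round(4))
        k=(X[:,2]>.113)&(X[:,2]<.135)&(col<90)&(np.hypot(X[:,0]-.565,X[:,1]-.16)<.05); print("sw",k.sum(),X[k].mean(0).round(4),X[k].min(0).round(4),X[k].max(0).round(4))
    return p,L
p,L=fit()
E
python3 - <<'E'
exec(open('fit.py').read())
# orientation & origin: scan yaw; back/front/left edges of housing
best=[]
for yaw in np.radians(np.arange(-22,-8,.5)):
    R=np.array([[np.cos(yaw),-np.sin(yaw)],[np.sin(yaw),np.cos(yaw)]])
    M=p[:,:2]@R; y1=np.percentile(M[:,1],99); k=M[:,1]>y1-.06
    # edge straightness: per-slice max/min x
    b=((y1-M[k,1])/.006).astype(int); x=M[k,0]
    hi=np.array([x[b==i].max() for i in range(1,10)]); lo=np.array([x[b==i].min() for i in range(1,10)])
    best.append((np.std(hi)+np.std(lo),np.degrees(yaw),np.median(hi),np.median(lo),y1))
best.sort(); print(np.round(best[:4],4))
# yaw from lobe (x=0) and housing mid x
for b in best[:3]:
    yaw=np.radians(b[1])
    R=np.array([[np.cos(yaw),-np.sin(yaw)],[np.sin(yaw),np.cos(yaw)]])
    print([ (l[:,:2]@R).mean(0).round(4) for l in L],"mid",(b[2]+b[3])/2, b[4]-.168, [np.percentile(l[:,:2]@R,[3,97],axis=0).round(4).tolist() for l in L])
E
```

```text
lobe 83 [ 0.5089 -0.0813  0.125 ] [ 0.4777 -0.0967  0.119 ] [ 0.5385 -0.066   0.1374]
sw 52 [0.5762 0.1533 0.1238] [0.56   0.1172 0.1136] [0.5849 0.1676 0.1299]
lobe 122 [ 0.5055 -0.0846  0.126 ] [ 0.4953 -0.0957  0.1191] [ 0.5207 -0.0581  0.1368]
sw 36 [0.5727 0.1503 0.1231] [0.5673 0.1405 0.1139] [0.5776 0.162  0.13  ]
[[ 1.500e-03 -1.600e+01  5.734e-01  4.663e-01  3.412e-01]
 [ 1.500e-03 -1.550e+01  5.756e-01  4.689e-01  3.369e-01]
 [ 1.500e-03 -1.500e+01  5.783e-01  4.714e-01  3.323e-01]
 [ 1.600e-03 -1.750e+01  5.648e-01  4.580e-01  3.545e-01]]
[array([0.5116, 0.0621]), array([0.5093, 0.058 ])] mid 0.5198603298545352 0.17316051478397768 [[[0.4983, 0.0525], [0.5244, 0.0699]], [[0.4997, 0.0497], [0.5208, 0.0671]]]
[array([0.5121, 0.0576]), array([0.5098, 0.0536])] mid 0.5222432427076443 0.16886132926310357 [[[0.4989, 0.048], [0.5248, 0.0654]], [[0.5002, 0.0452], [0.5212, 0.0627]]]
[array([0.5126, 0.0532]), array([0.5102, 0.0491])] mid 0.5248620088261691 0.16434450108280416 [[[0.4994, 0.0434], [0.5253, 0.061]], [[0.5007, 0.0407], [0.5216, 0.0582]]]
```

```bash
cat > icp.py <<'E'
from h import *
from scipy.optimize import least_squares
def box(q,lo,hi):
    d=np.abs(q-(np.add(lo,hi)/2))-np.subtract(hi,lo)/2
    return np.linalg.norm(np.maximum(d,0),axis=-1)+np.minimum(d.max(-1),0)
def loc(X,v):
    cs,sn=np.cos(v[2]),np.sin(v[2]); R=np.array([[cs,-sn],[sn,cs]]); return np.c_[(X[:,:2]-v[:2])@R,X[:,2]]
def sdf(M):
    out=[box(M,(-.056,.098,0),(.056,.168,.105))]
    q=M-[0,-.115,.095]; r=np.hypot(q[:,0],q[:,2])-.027; a=np.abs(q[:,1])-.009
    out.append(np.hypot(np.maximum(r,0),np.maximum(a,0))+np.minimum(np.maximum(r,a),0))
    for k in range(6):
        t=k*np.pi/3; u=q[:,0]*np.cos(t)-q[:,2]*np.sin(t); w=q[:,0]*np.sin(t)+q[:,2]*np.cos(t)
        out.append(box(np.c_[u,q[:,1],w],(-.0035,-.009,0),(.0035,.009,.040)))
    return np.min(out,0)
def run(clouds,v):
    for it in range(5):
        P=[]
        for X in clouds:
            M=loc(X,v); d=sdf(M)
            h=(M[:,1]>.112)&(M[:,1]<.19)&(M[:,2]>.03)&(M[:,2]<.11)&(abs(d)<.012)
            g=(M[:,1]<-.107)&(M[:,2]>.05)&(abs(d)<.010); P+=[X[h],X[g]]
        A=np.vstack(P); wt=np.concatenate([np.full(len(x),1/np.sqrt(max(len(x),20))) for x in P])
        v=least_squares(lambda v:sdf(loc(A,v))*wt,v,loss='soft_l1',f_scale=.0003).x
    print([len(x) for x in P],v.round(4),np.degrees(v[2]),[np.median(abs(sdf(loc(x,v)))).round(4) for x in P]); return v
E
python3 - <<'E'
from icp import *
cl=[]
for n in("top","scene"):
    X=cap(n)["W"].reshape(-1,3); cl.append(X[np.isfinite(X[:,0])])
yaw=np.radians(-17.8);R=np.array([[np.cos(yaw),-np.sin(yaw)],[np.sin(yaw),np.cos(yaw)]])
v0=np.r_[R@[.510,.188],yaw]; print(v0)
run(cl[:1],v0);run(cl[1:],v0);v=run(cl,v0); np.save("v.npy",v)
print("R",R)
def w(p): 
    c,s=np.cos(v[2]),np.sin(v[2]); return [v[0]+c*p[0]-s*p[1],v[1]+s*p[0]+c*p[1],p[2]]
for q in((0,-.115,.135),(0,.133,.101),(-.012,.133,.128)): print(q,np.round(w(q),4))
for X in cl:
    M=loc(X,v); k=(M[:,2]>.115)&(abs(M[:,1]-.133)<.02)&(abs(M[:,0])<.03); print("sw",M[k].mean(0).round(4),np.percentile(M[k],[5,95],axis=0).round(3))
    k=(M[:,2]>.1)&(M[:,1]<-.103)&(M[:,1]>-.13)&(abs(M[:,0])<.045);print("dial",np.percentile(M[k],[5,50,95],axis=0).round(4))
    k=(M[:,2]>.127)&(M[:,1]<-.103)&(M[:,1]>-.13)&(abs(M[:,0])<.045);print("toplobe",np.percentile(M[k],[5,50,95],axis=0).round(4))
E
```

```text
[ 0.54305671  0.02309572 -0.31066861]
[1204, 211] [ 0.5439  0.0244 -0.3102] -17.77475369778998 [np.float64(0.0013), np.float64(0.0009)]
[775, 708] [ 0.5448  0.0245 -0.3112] -17.830696606570754 [np.float64(0.0009), np.float64(0.0007)]
[1198, 218, 775, 707] [ 0.5445  0.0245 -0.3119] -17.872277834641487 [np.float64(0.0013), np.float64(0.0009), np.float64(0.0008), np.float64(0.0007)]
R [[ 0.95212939  0.3056953 ]
 [-0.3056953   0.95212939]]
(0, -0.115, 0.135) [ 0.5093 -0.0849  0.135 ]
(0, 0.133, 0.101) [0.5854 0.1511 0.101 ]
(-0.012, 0.133, 0.128) [0.5739 0.1548 0.128 ]
sw [-0.0104  0.1354  0.1252] [[-0.015  0.125  0.117]
 [-0.005  0.146  0.13 ]]
dial [[-0.0317 -0.1204  0.1068]
 [-0.0021 -0.1107  0.1165]
 [ 0.0301 -0.1039  0.1333]]
toplobe [[-0.0037 -0.1195  0.1294]
 [-0.0006 -0.1116  0.1335]
 [ 0.0022 -0.1048  0.1371]]
sw [-0.0117  0.1289  0.1244] [[-0.015  0.12   0.116]
 [-0.007  0.141  0.13 ]]
dial [[-0.0327 -0.125   0.1021]
 [-0.004  -0.1207  0.1152]
 [ 0.0284 -0.1083  0.1329]]
toplobe [[-0.0041 -0.1229  0.1276]
 [-0.0021 -0.1159  0.1327]
 [ 0.001  -0.1078  0.1357]]
```

Setting 2, pose fitted to about 1 mm from both cameras independently. Now I close the fingers, align with the machine and move to the front of the dial, staying high.

Emit:
drive_tool([
  {"delta_pos":[0,0,0],"turn":-0.138,"claw":0},
  {"delta_pos":[21,30,0],"turn":0,"claw":0},
  {"delta_pos":[21,30,0],"turn":0,"claw":0},
  {"delta_pos":[21,30,0],"turn":0,"claw":0},
  {"delta_pos":[21,30,0],"turn":0,"claw":0},
  {"delta_pos":[21,30,0],"turn":0,"claw":0},
  {"delta_pos":[21,30,0],"turn":0,"claw":0},
  {"delta_pos":[21,30,0],"turn":0,"claw":0},
  {"delta_pos":[21,30,0],"turn":0,"claw":0},
  {"delta_pos":[21,30,0],"turn":0,"claw":0},
])

```text
time_s: 1.75
tcp_pos: [0.369, 0.2468, 0.2228]
ee_rot: [[0.952, -0.306, 0.001], [-0.306, -0.952, 0.001], [0.0, -0.001, -1.0]]
wrist_force: [-0.0, 0.7, -0.3]
gripper_width: 0.024
gripper_force: 0.0
```

Emit:
drive_tool([
  {"delta_pos":[20,30,0],"turn":0,"claw":0},
  {"delta_pos":[20,30,0],"turn":0,"claw":0},
  {"delta_pos":[20,30,0],"turn":0,"claw":0},
  {"delta_pos":[20,30,0],"turn":0,"claw":0},
  {"delta_pos":[20,30,0],"turn":0,"claw":0},
  {"delta_pos":[20,30,0],"turn":0,"claw":0},
  {"delta_pos":[20,30,0],"turn":0,"claw":0},
  {"delta_pos":[20,30,0],"turn":0,"claw":0},
  {"delta_pos":[20,30,0],"turn":0,"claw":0},
  {"delta_pos":[0,0,0],"turn":0,"claw":0},
  {"delta_pos":[0,0,0],"turn":0,"claw":0},
])

```text
time_s: 3.12
tcp_pos: [0.4571, -0.0643, 0.2225]
ee_rot: [[0.952, -0.307, -0.0], [-0.307, -0.952, 0.0], [-0.0, -0.0, -1.0]]
wrist_force: [0.7, -0.7, 1.0]
gripper_width: 0.009
gripper_force: 0.0
```

```bash
cat >> icp.py <<'E'
def where():
    v=np.load("v.npy"); s=monitor.sense(); R=s["ee_rot"]
    print(s["time_s"],"machine mm",(loc(np.array([s["tcp_pos"]]),v)[0]*1000).round(1),"yaw err deg",np.degrees(np.arctan2(R[1][0],R[0][0])-v[2]).round(2),"tilt",np.round(np.array(R)[:2,2],4),"F",np.round(s["wrist_force"],1),s["gripper_width"])
def dial(n,cc):
    v=np.load("v.npy"); M=loc(cc["W"].reshape(-1,3),v); col=cc["color"].reshape(-1,3).astype(int)
    k=(M[:,1]<-.103)&(M[:,1]>-.13)&(np.hypot(M[:,0],M[:,2]-.095)<.05)&(col[:,0]>90)&(col[:,0]>2.5*col[:,1])
    m=np.nanmedian(M[k],0) if k.any() else np.full(3,np.nan); print(n,"red",k.sum(),m.round(4),"deg from top (+=back)",np.degrees(np.arctan2(m[0],m[2]-.095)).round(1))
E
python3 -c "
from icp import *
where()
for n in('scene','wrist'):
    c=cap(n); dial(n,c)
cv2.imwrite('pics/w1.png',c['color'][...,::-1])"
```

```text
3.125 machine mm [ -56.  -111.4  222.5] yaw err deg -0.02 tilt [-0.0001  0.0002] F [ 0.7 -0.7  1. ] 0.009252810510170184
scene red 34 [-0.0293 -0.1176  0.0822] deg from top (+=back) -113.5
wrist red 0 [nan nan nan] deg from top (+=back) nan
```

View pics/w1.png

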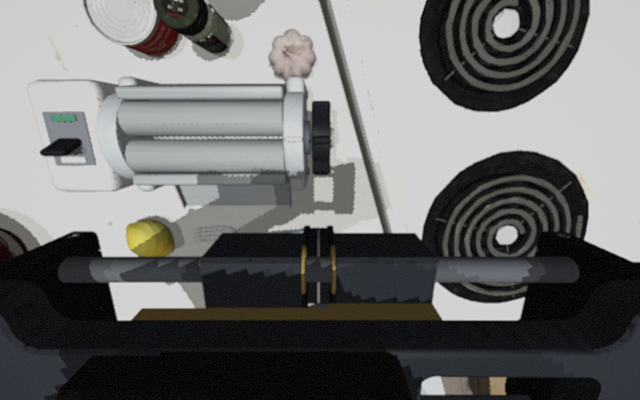

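The wrist picture shows the shut fingers in line with the dial (dial at (320,137), fingers at x≈318), with the machine axes aligned. Next I lower in front of the top lobe.

Emit:
drive_tool([
  {"delta_pos":[8,5,25],"turn":0,"claw":0},
  {"delta_pos":[8,4,25],"turn":0,"claw":0},
  {"delta_pos":[0,0,25],"turn":0,"claw":0},
  {"delta_pos":[0,0,15],"turn":0,"claw":0},
  {"delta_pos":[0,0,7.5],"turn":0,"claw":0},
  {"delta_pos":[0,0,0],"turn":0,"claw":0},
  {"delta_pos":[0,0,0],"turn":0,"claw":0},
])

```text
time_s: 4.1
tcp_pos: [0.4703, -0.0775, 0.1258]
ee_rot: [[0.952, -0.306, 0.002], [-0.306, -0.952, 0.0], [0.002, -0.001, -1.0]]
wrist_force: [0.3, -0.0, 0.4]
gripper_width: 0.005
gripper_force: 0.0
```

```bash
python3 -c "
from icp import *
where()"
```

```text
4.1 machine mm [ -39.3 -119.9  125.8] yaw err deg 0.05 tilt [0.0016 0.0001] F [ 0.3 -0.   0.4] 0.00542303332249328
```

Height 125.8 is slightly high, so I trim it 1 mm and push slowly to x ≈ +21.

Emit:
drive_tool([
  {"delta_pos":[6,0,1],"turn":0,"claw":0},
  {"delta_pos":[6,0,0],"turn":0,"claw":0},
  {"delta_pos":[6,0,0],"turn":0,"claw":0},
  {"delta_pos":[6,0,0],"turn":0,"claw":0},
  {"delta_pos":[6,0,0],"turn":0,"claw":0},
  {"delta_pos":[6,0,0],"turn":0,"claw":0},
  {"delta_pos":[6,0,0],"turn":0,"claw":0},
  {"delta_pos":[6,0,0],"turn":0,"claw":0},
  {"delta_pos":[6,0,0],"turn":0,"claw":0},
  {"delta_pos":[6,0,0],"turn":0,"claw":0},
  {"delta_pos":[0,0,0],"turn":0,"claw":0},
])

```text
time_s: 5.48
tcp_pos: [0.5275, -0.0965, 0.1238]
ee_rot: [[0.952, -0.307, 0.0], [-0.307, -0.952, -0.0], [0.0, 0.0, -1.0]]
wrist_force: [0.3, 0.4, 0.4]
gripper_width: 0.002
gripper_force: 0.0
```

```bash
python3 -c "
from icp import *
where()
for n in('scene','wrist'):
    c=cap(n); dial(n,c)"
```

```text
5.475 machine mm [  20.9 -120.4  123.8] yaw err deg -0.02 tilt [ 0.0002 -0.0001] F [0.3 0.4 0.4] 0.002280173543986638
scene red 33 [-0.0315 -0.117   0.1157] deg from top (+=back) -56.7
wrist red 0 [nan nan nan] deg from top (+=back) nan
```

One click: red is now at −57° (≈ −60). I lift, go back, lower and push again.

Emit:
drive_tool([
  {"delta_pos":[0,0,-15],"turn":0,"claw":0},
  {"delta_pos":[0,0,-15],"turn":0,"claw":0},
  {"delta_pos":[0,0,0],"turn":0,"claw":0},
  {"delta_pos":[-20,0,0],"turn":0,"claw":0},
  {"delta_pos":[-20,0,0],"turn":0,"claw":0},
  {"delta_pos":[-20,0,0],"turn":0,"claw":0},
  {"delta_pos":[0,0,0],"turn":0,"claw":0},
  {"delta_pos":[0,0,14],"turn":0,"claw":0},
  {"delta_pos":[0,0,15],"turn":0,"claw":0},
  {"delta_pos":[0,0,0],"turn":0,"claw":0},
  {"delta_pos":[0,0,0],"turn":0,"claw":0},
])

```text
time_s: 6.95
tcp_pos: [0.4703, -0.0779, 0.1249]
ee_rot: [[0.952, -0.307, -0.0], [-0.307, -0.952, -0.0], [-0.0, 0.0, -1.0]]
wrist_force: [0.9, -0.8, 0.3]
gripper_width: 0.008
gripper_force: 0.0
```

```bash
python3 -c "
from icp import *
where()
c=cap('scene'); dial('s',c)"
```

```text
6.95 machine mm [ -39.3 -120.3  124.9] yaw err deg 0.0 tilt [-0.0002 -0.0003] F [ 0.9 -0.8  0.3] 0.00833143608753297
s red 4 [-0.0275 -0.1231  0.1139] deg from top (+=back) -55.4
```

Emit:
drive_tool([
  {"delta_pos":[6,0,0],"turn":0,"claw":0},
  {"delta_pos":[6,0,0],"turn":0,"claw":0},
  {"delta_pos":[6,0,0],"turn":0,"claw":0},
  {"delta_pos":[6,0,0],"turn":0,"claw":0},
  {"delta_pos":[6,0,0],"turn":0,"claw":0},
  {"delta_pos":[6,0,0],"turn":0,"claw":0},
  {"delta_pos":[6,0,0],"turn":0,"claw":0},
  {"delta_pos":[6,0,0],"turn":0,"claw":0},
  {"delta_pos":[6,0,0],"turn":0,"claw":0},
  {"delta_pos":[6,0,0],"turn":0,"claw":0},
  {"delta_pos":[0,0,0],"turn":0,"claw":0},
])

```text
time_s: 8.38
tcp_pos: [0.5275, -0.0964, 0.1249]
ee_rot: [[0.952, -0.307, 0.0], [-0.307, -0.952, -0.0], [0.0, 0.0, -1.0]]
wrist_force: [-0.3, -0.1, 0.8]
gripper_width: 0.008
gripper_force: 0.0
```

Emit:
drive_tool([
  {"delta_pos":[0,0,-15],"turn":0,"claw":0},
  {"delta_pos":[0,0,-15],"turn":0,"claw":0},
  {"delta_pos":[0,0,-20],"turn":0,"claw":0},
  {"delta_pos":[0,0,-20],"turn":0,"claw":0},
  {"delta_pos":[0,0,0],"turn":0,"claw":0},
  {"delta_pos":[0,0,0],"turn":0,"claw":0},
])

```text
time_s: 9.12
tcp_pos: [0.5264, -0.0961, 0.1949]
ee_rot: [[0.952, -0.307, -0.0], [-0.307, -0.952, 0.0], [-0.0, -0.0, -1.0]]
wrist_force: [-0.7, 0.5, -0.3]
gripper_width: 0.008
gripper_force: 0.0
```

```bash
python3 -c "
from icp import *
where()
for n in('scene','top'):
    c=cap(n); dial(n,c)
    if n=='scene': cv2.imwrite('pics/s2.png',cv2.resize(c['color'][160:310,300:480,::-1],None,fx=4,fy=4))"
```

```text
9.125 machine mm [  19.7 -120.4  194.9] yaw err deg -0.0 tilt [-0.0003  0.0004] F [-0.7  0.5 -0.3] 0.007608026764895816
scene red 17 [-0.0012 -0.1153  0.1347] deg from top (+=back) -1.7
top red 0 [nan nan nan] deg from top (+=back) nan
```

View pics/s2.png

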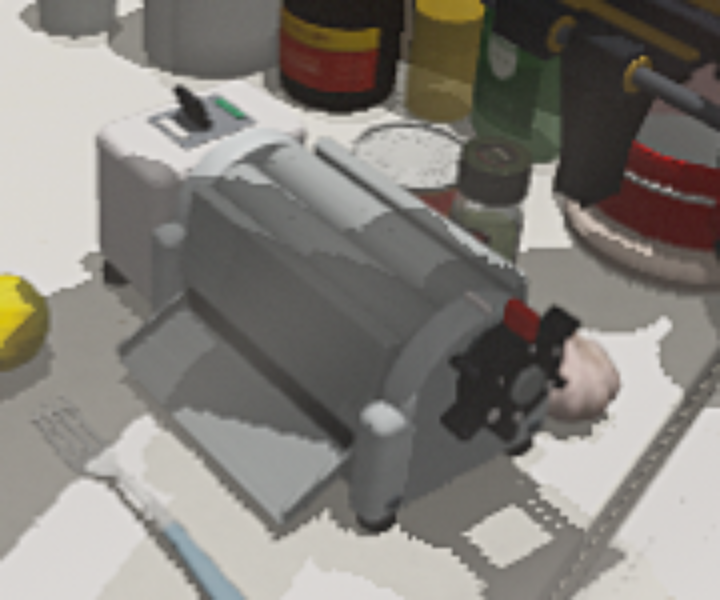

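The red lobe is at the top beside the pointer (crop (522,318)), and the switch is still off. Now over to the switch, staying high.

Emit:
drive_tool([
  {"delta_pos":[-7,-23,0],"turn":0,"claw":0},
  {"delta_pos":[-7,-23,0],"turn":0,"claw":0},
  {"delta_pos":[-7,-23,0],"turn":0,"claw":0},
  {"delta_pos":[-7,-23,0],"turn":0,"claw":0},
  {"delta_pos":[-7,-23,0],"turn":0,"claw":0},
  {"delta_pos":[-7,-23,0],"turn":0,"claw":0},
  {"delta_pos":[-7,-23,0],"turn":0,"claw":0},
  {"delta_pos":[-7,-23,0],"turn":0,"claw":0},
  {"delta_pos":[-7,-23,0],"turn":0,"claw":0},
  {"delta_pos":[-7,-23,0],"turn":0,"claw":0},
  {"delta_pos":[0,-23,0],"turn":0,"claw":0},
  {"delta_pos":[0,0,0],"turn":0,"claw":0},
])

```text
time_s: 10.72
tcp_pos: [0.5383, 0.1674, 0.1943]
ee_rot: [[0.952, -0.305, -0.001], [-0.305, -0.952, -0.001], [-0.0, 0.001, -1.0]]
wrist_force: [-0.1, 0.0, -0.9]
gripper_width: 0.005
gripper_force: 0.0
```

Emit:
drive_tool([
  {"delta_pos":[0,0,20],"turn":0,"claw":0},
  {"delta_pos":[0,0,20],"turn":0,"claw":0},
  {"delta_pos":[0,0,20],"turn":0,"claw":0},
  {"delta_pos":[0,0,12],"turn":0,"claw":0},
  {"delta_pos":[0,0,6],"turn":0,"claw":0},
  {"delta_pos":[0,0,0],"turn":0,"claw":0},
  {"delta_pos":[0,0,0],"turn":0,"claw":0},
])

```text
time_s: 11.6
tcp_pos: [0.5383, 0.1662, 0.1178]
ee_rot: [[0.952, -0.307, 0.001], [-0.307, -0.952, 0.001], [0.001, -0.001, -1.0]]
wrist_force: [0.0, -0.6, -0.4]
gripper_width: 0.003
gripper_force: 0.0
```

```bash
python3 -c "
from icp import *
where()"
```

```text
11.6 machine mm [-49.4 133.  117.8] yaw err deg 0.01 tilt [0.0013 0.0006] F [ 0.  -0.6 -0.4] 0.0033964564519719433
```

Push from −49 to about −7 mm, gently.

Emit:
drive_tool([
  {"delta_pos":[6,0,0.5],"turn":0,"claw":0},
  {"delta_pos":[6,0,0],"turn":0,"claw":0},
  {"delta_pos":[6,0,0],"turn":0,"claw":0},
  {"delta_pos":[5,0,0],"turn":0,"claw":0},
  {"delta_pos":[4,0,0],"turn":0,"claw":0},
  {"delta_pos":[4,0,0],"turn":0,"claw":0},
  {"delta_pos":[4,0,0],"turn":0,"claw":0},
  {"delta_pos":[3,0,0],"turn":0,"claw":0},
  {"delta_pos":[2,0,0],"turn":0,"claw":0},
  {"delta_pos":[2,0,0],"turn":0,"claw":0},
  {"delta_pos":[0,0,0],"turn":0,"claw":0},
])

```text
time_s: 12.98
tcp_pos: [0.578, 0.1531, 0.1165]
ee_rot: [[0.952, -0.307, 0.0], [-0.307, -0.952, 0.0], [0.0, -0.0, -1.0]]
wrist_force: [-2.4, 0.5, 1.3]
gripper_width: 0.004
gripper_force: 0.7
```

```bash
cat > sw.py <<'E'
from icp import *
where(); v=np.load("v.npy")
for n in("scene","top"):
    c=cap(n); dial(n,c); M=loc(c["W"].reshape(-1,3),v); col=c["color"].reshape(-1,3).max(1)
    k=(col<80)&(M[:,2]>.110)&(M[:,2]<.135)&(abs(M[:,1]-.133)<.013)&(abs(M[:,0])<.03)
    print(n,k.sum(),np.nanpercentile(M[k],[5,50,95],axis=0).round(4) if k.any() else '')
    if n=="scene": cv2.imwrite("pics/sw_%d.png"%int(monitor.sense()["time_s"]*100),cv2.resize(c["color"][165:235,310:400,::-1],None,fx=6,fy=6))
E
python3 sw.py; ls pics
```

```text
12.975 machine mm [ -7.6 132.7 116.5] yaw err deg 0.0 tilt [0.0002 0.    ] F [-2.4  0.5  1.3] 0.004148812493338873
scene red 23 [-0.0016 -0.1167  0.1346] deg from top (+=back) -2.3
scene 104 [[-0.0191  0.1215  0.1125]
 [-0.0094  0.1233  0.1243]
 [ 0.0077  0.1365  0.133 ]]
top red 20 [-0.0005 -0.1125  0.1337] deg from top (+=back) -0.7
top 0 
crop.png
s2.png
scene0.png
sw_1302.png
top0.png
w1.png
```

Emit:
drive_tool([
  {"delta_pos":[1,0,0],"turn":0,"claw":0},
  {"delta_pos":[1,0,0],"turn":0,"claw":0},
  {"delta_pos":[1,0,0],"turn":0,"claw":0},
  {"delta_pos":[0,0,0],"turn":0,"claw":0},
  {"delta_pos":[0,0,0],"turn":0,"claw":0},
])

```text
time_s: 13.7
tcp_pos: [0.5786, 0.1528, 0.1163]
ee_rot: [[0.952, -0.307, -0.004], [-0.307, -0.952, 0.0], [-0.004, 0.001, -1.0]]
wrist_force: [-7.5, 3.7, 3.3]
gripper_width: 0.003
gripper_force: 4.6
```

The tip has stopped moving and the force is rising (8 N), so the paddle is at its stop. Next: back off, lift and check.

Emit:
drive_tool([
  {"delta_pos":[-6,0,0],"turn":0,"claw":0},
  {"delta_pos":[-15,0,0],"turn":0,"claw":0},
  {"delta_pos":[-15,0,0],"turn":0,"claw":0},
  {"delta_pos":[0,0,-25],"turn":0,"claw":0},
  {"delta_pos":[0,0,-30],"turn":0,"claw":0},
  {"delta_pos":[-20,-30,-30],"turn":0,"claw":0},
  {"delta_pos":[-20,-30,0],"turn":0,"claw":0},
  {"delta_pos":[-20,-30,0],"turn":0,"claw":0},
  {"delta_pos":[-20,-30,0],"turn":0,"claw":0},
  {"delta_pos":[0,0,0],"turn":0,"claw":0},
  {"delta_pos":[0,0,0],"turn":0,"claw":0},
])

```text
time_s: 15.08
tcp_pos: [0.5065, 0.3018, 0.2015]
ee_rot: [[0.952, -0.306, -0.0], [-0.306, -0.952, -0.0], [-0.0, 0.0, -1.0]]
wrist_force: [-0.4, -0.2, -0.2]
gripper_width: 0.003
gripper_force: 0.0
```

```bash
python3 sw.py; cp $(ls -t pics/sw_*|head -1) pics/last.png
```

```text
15.075 machine mm [-121.3  252.2  201.5] yaw err deg 0.03 tilt [-0.0002 -0.0004] F [-0.4 -0.2 -0.2] 0.002820460009715207
scene red 23 [-0.0007 -0.1163  0.1343] deg from top (+=back) -1.1
scene 73 [[0.0004 0.1214 0.1109]
 [0.0047 0.1314 0.1201]
 [0.009  0.1423 0.1286]]
top red 21 [-0.0005 -0.1129  0.1344] deg from top (+=back) -0.7
top 74 [[-0.0006  0.1252  0.1115]
 [ 0.0048  0.1351  0.1232]
 [ 0.0115  0.1447  0.1298]]
```

View pics/last.png

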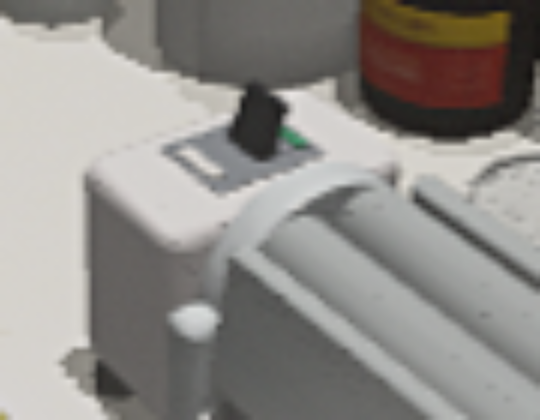

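The picture shows the paddle leaning back onto the green mark (crop (262,120)). Its front face measures x 4.7 mm at 19 mm above the hinge, exactly the value for a 24° lean. The red lobe is still on top, so I hand in.

```bash
python3 -c "
from station import ticket
print(ticket.finish_job())"
```

```text
the job is handed in; nothing more can be done
None
```

The dial is at setting 4 with the red lobe at the top, and the motor switch is pushed fully over to the green mark. The arm is clear, and I've handed the job in; no verdict came back.

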